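Hang the sharps bin on its bench stand

ROBOT

A 7-joint arm with a two-finger parallel gripper is mounted at the origin on a cart in front of the work surface, level with it; the furniture and walls round the work are solid. World frame = base frame: x ahead of the robot, y to its left, z up, the work surface at z = 0. Lengths are in m, angles in rad, forces in N, time in s.
With the tool pointing down it reaches from about 0.35 to 0.9 m from the base axis. Payload 8.1 kg.
Tool frame: the origin (TCP) lies at the very end of the fingers, on their centre line; the grasp point (between the pads) lies 19 mm behind it; z points along the fingers, y is the line along which they close (so a half turn about z gives the same grasp; the last joint's range is limited). The gripper opens to 85 mm and grips with 20 to 120 N. Pads are 22 mm wide; open, the fingers measure 114 mm over their backs; the gripper's body (76 mm by 85 mm) begins 54 mm behind the grasp point. The pads swing forward as they close: fully open they stand 13 mm farther back than shut.
Start: joints at [1.236, 0.434, 0.025, 1.573, -0.012, 1.134, -0.075], TCP at [0.144, -0.608, 0.231] pointing down, gripper open.
Joint ranges: [-2.62, 2.62], [-0.44, 2.09], [-1.27, 1.32], [0.08, 2.57], [-1.32, 4.46], [0.12, 2], [-2.74, 2.74]. Speed limits (rad/s): [2.22, 2.22, 3.01, 3.01, 3.14, 3.14, 3.14].

INTERFACE

Orientations are given as a rotation vector (axis times angle).
In Python, from station import bot, eyes, search_frame gives the robot as it stands. The module is installed in compiled form; this text tells all that it offers.
- The arm moves only by the shell command python3 -m jog 'ROWS'. ROWS is JSON, a list of rows, each an object of numbers: "x", "y", "z": the shift along the world's x, y, z each as a share of 120 mm, from -1 to 1; "wx", "wy", "wz": the turn, a rotation vector about the world's x, y, z each as a share of 0.5 rad, from -1 to 1; "jaw": the closure, from -1 (fully open) to 1 (shut), so that 0 is half open. A call has 1 to 20 rows; each row is the pose to reach, as a shift and turn from the pose commanded when the call began; what a row does not reach only later rows make up. A row lasts 1/8 s, in which the tool goes at most 62.5 mm and 10.7 degrees, less where a joint would pass 70% of its speed; a pose out of reach is approached as far as the arm can. A call with a number of a shift or a turn outside -1 to 1 is refused whole. A call with a gripper value outside its range is refused whole. The fingers move at their own pace and stop on an object; the grip force is fixed at half the most. Time passes only in rows, so rows that repeat a pose let the fingers close. It gives the time, the measured TCP pose, the force, the opening and the grip force at its end, in the units of the state.
- bot.read_state(): the state, without advancing time (a new reading comes with each control period).
- eyes.read_camera(name): name is "scene" or "top" or "wrist"; returns a dict with "frame" (420x560x3 uint8, blue, green, red), "range_z" (420x560 float32, m along the optical axis (not along the pixel's ray), 0 where there is no reading), "intrinsics" (3x3 intrinsics, pixels), "R" (3x3) and "t" (3): a world point X has camera coordinates R X + t; the wrist camera has in their place "mount" (4x4, takes a point from camera to tool coordinates, whose origin is the TCP and whose axes are the flange's). Camera axes: x right, y down, z forward; pixel columns grow to the right and rows downward; lengths in m; the calibration is good to about 2 mm. The wrist camera is an equidistant fisheye: a pixel r from the principal point sees the ray r / f radians off the axis. A picture is of the moment at which its call begins: read the wrist's pose just before it.
- bot.close_job(): hands the job in; it is judged then, once.
Trained networks look in the newest picture that a camera, given by its name, has taken for a name from the list of things; names that differ only in an ending like _2 or _b are one class to them, and where a whole thing is asked for, a point or a joint stands for the part that bears it (a point fixed in the world has none). Each returns a list of dicts, best first, with "score" (0 to 1); they miss things now and then, are a little off and sometimes report something else, mostly with a low value. They report only what shows in the picture. A call takes as long as a camera call. They do not tell look-alikes from the thing itself.
- search_frame(camera, label): "centre" ([x, y, z] in m, in world coordinates, good to about 4 mm: the middle of the surface that is visible of it).
The state is a dict: "clock": time; "joint_positions": joint angles; "qvel": joint speeds; "tau": joint torques, N m; "ee_pos": TCP position; "tcp_rot": TCP orientation; "ft_force": force on the tool from outside, world axes, zero at the start; "moment": the same for the moment, N m; "grip_width": finger opening in m; "grasp_force": force on a finger pad.
Only numpy, scipy, OpenCV 4.12 (cv2) and the standard library are available. Lean on these libraries where they do the work, as an engineer would, in place of code of your own. Each camera call takes 0.05 s, during which the arm holds its last target. There are 200 camera calls.

TASK

Hang the yellow sharps bin on the screw of the light grey metal bench stand: pick it up by its red handle, pass the wide round end of the keyhole in its back plate over the screw head, and, still holding it, lower it so that the screw runs right up to the top of the narrow slot. Then let go, leaving it hanging upright and flat against the stand, and leave the two dropper bottles and the slide box where they are.

Things in the scene. Friction and masses are not known exactly. Their poses are not given: they have to be found in the camera images.
- sharps_bin: The sharps bin: yellow tub with a red lid, 80 mm deep (x), 93 mm wide (y), lid top at 92 mm, about 0.2 kg, loose, upright on the worktop. Origin on its underside; x from front to back plate, y left, z up. The yellow back plate, 4 mm thick, 60 mm wide, rises behind the lid to 154 mm and has a keyhole; its rear face, 39 mm behind the origin, is the bin's rearmost face from top to bottom.
- bin_handle (a point): Centre of the bin's carrying handle, the point to grasp; axes as the bin's. A straight red bar along x, 56 mm long, 14 mm wide (y), 14 mm tall, on a post at each end, free underneath over its middle 36 mm. Its centre is 125 mm above the bin's underside, 33 mm above the flat lid, 6 mm in front of the bin's origin and 45 mm in front of the plate's rear face.
- keyhole_wide (a point): Centre of the wide round end (24 mm across) of the keyhole, at mid thickness of the back plate; axes as the bin's. 112 mm above the bin's underside, 13 mm below and 43 mm behind the handle's centre. A slot 11 mm wide runs straight up from it.
- keyhole_seat (a point): Where the axis of the screw comes to lie when the bin hangs fully home, at mid thickness of the plate: at the closed upper end of the 11 mm slot, 27.5 mm above keyhole_wide. Axes as the bin's.
- screw_shank (a point): Middle of the hanging screw's shank, on its axis, 4 mm in front of the stand's face, 190 mm above the worktop; axes as the stand's. The dark screw sticks out towards -x: a shank 8 mm thick and 8 mm long, then a button head 16 mm across and 5 mm thick. It is clamped tight anywhere in the middle 70 mm of the stand's level slot.
- stand: Bench stand of light grey painted sheet metal, fixed to the worktop: an upright plate 160 mm wide, 215 mm tall, 4 mm thick, on a 4 mm thick foot that reaches 70 mm forward. Origin at worktop height, middle of the plate's front face; x square to the face, from front to back, y left, z up. A level slot 9 mm high crosses the plate and carries the screw.
- dropper_a: Brown dropper bottle with a black teat, 33 mm across, 102 mm tall, loose, standing; bystander. Origin at the centre of its underside.
- dropper_b: A second brown dropper bottle, 33 mm across, 102 mm tall, loose, standing; bystander. Origin at the centre of its underside.
- slide_box: White cardboard box of microscope slides, 35 x 85 x 32 mm, loose; bystander. Origin at the centre of its underside, y along its length.
Not all that is in view belongs to the job. There is more than one size of the sharps_bin; the one meant has the size given above.

How it is judged:
By the outcome, as a careful person would: the job done as asked, in the order asked, and still so for the second after the job is handed in, with the robot touching nothing.
It also fails if it takes over 35 s, if anything falls off the work surface, if the arm or the gripper's body presses on something with over 40 N, if the wrist force passes 120 N, or if a joint passes its speed limit or range.

## Working session

There is one attempt and no reset: what is moved stays moved. The work goes in short steps, Python scripts to look and compute and a shell command to move; the robot and the scene stay as the last step left them, time stands still between calls to the robot, and variables do not carry over. Pictures are saved under pics/ and viewed, at most 10 in all, crops included, and the job is handed in when it is done.

```bash
mkdir -p pics; cat > h.py <<'E'
import numpy as np, cv2
from station import bot, eyes, search_frame
def world(c):
    K=c["intrinsics"];z=c["range_z"];v,u=np.mgrid[:z.shape[0],:z.shape[1]]
    P=np.stack([(u-K[0,2])/K[0,0]*z,(v-K[1,2])/K[1,1]*z,z],-1)
    return (P-c["t"])@c["R"]   # R^T (P-t)
E
python3 - <<'E'
from h import *
for n in("scene","top"):
    c=eyes.read_camera(n);cv2.imwrite(f"pics/{n}0.png",c["frame"]);np.savez(f"{n}0.npz",**c)
    print(n,c["intrinsics"][0],-c["R"].T@c["t"])
    for l in("sharps_bin","bin_handle","keyhole_wide","screw_shank","stand","dropper_a","slide_box"):
        for d in search_frame(n,l):
            X=np.array(d["centre"]);p=c["intrinsics"]@(c["R"]@X+c["t"]);print(l,round(d["score"],2),X.round(3),(p[:2]/p[2]).astype(int))
E
```

```text
scene [415.2407119    0.         273.02944094] [ 0.49475673 -0.65981157  0.63588952]
sharps_bin 0.86 [0.45  0.058 0.086] [226 220]
sharps_bin 0.63 [0.47  0.224 0.068] [235 185]
bin_handle 0.93 [0.468 0.222 0.07 ] [234 185]
bin_handle 0.65 [0.452 0.06  0.087] [227 219]
keyhole_wide 0.93 [0.469 0.223 0.068] [235 185]
keyhole_wide 0.74 [0.655 0.07  0.05 ] [318 224]
keyhole_wide 0.61 [0.445 0.061 0.088] [224 219]
screw_shank 0.55 [ 0.64  -0.179  0.191] [341 251]
screw_shank 0.32 [0.655 0.069 0.048] [318 224]
stand 0.84 [ 0.652 -0.149  0.182] [343 243]
dropper_a 0.97 [0.597 0.058 0.048] [293 229]
dropper_a 0.64 [0.655 0.07  0.049] [318 224]
top [396.94051163   0.         281.61897024] [0.48635551 0.03445589 0.98308898]
sharps_bin 0.89 [0.466 0.235 0.07 ] [191 255]
sharps_bin 0.58 [0.443 0.096 0.092] [252 265]
bin_handle 0.91 [0.468 0.236 0.068] [191 254]
bin_handle 0.65 [0.444 0.09  0.094] [254 264]
keyhole_wide 0.73 [0.444 0.091 0.094] [254 264]
keyhole_wide 0.61 [0.467 0.234 0.068] [192 255]
screw_shank 0.58 [ 0.638 -0.176  0.19 ] [381 167]
stand 0.73 [ 0.639 -0.168  0.002] [358 181]
stand 0.61 [0.444 0.094 0.092] [253 264]
dropper_a 0.76 [0.649 0.083 0.063] [257 175]
dropper_a 0.63 [0.591 0.068 0.061] [263 200]
slide_box 0.97 [ 0.45  -0.2    0.031] [377 257]
```

View pics/scene0.png

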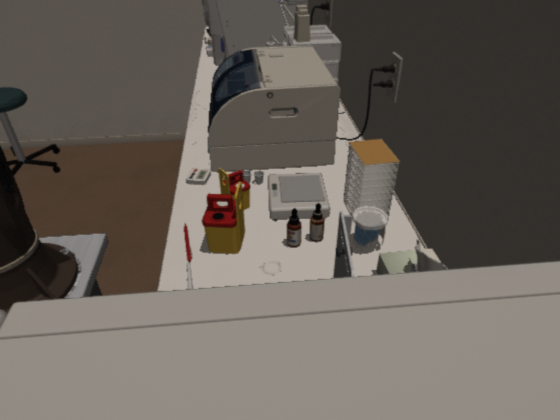

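View pics/top0.png

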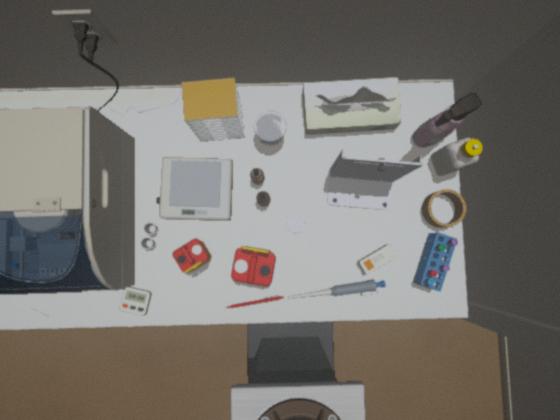

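The scene view shows a large bin at (225,225), a small bin at (236,190) and droppers at (294,230) and (317,225). The top view shows the large bin at (254,265), the small bin at (191,255), the grey stand at (375,167) with its foot reaching to row 207, and the slide box at (377,258).

Candidates for the bin in the top view: (254,265), whose lid is about 42 px ≈ 93 mm wide, and (191,255), about 30 px. I choose (254,265) and will check it by measurement and in one close crop.

```bash
python3 - <<'E'
from h import *
c=dict(np.load("top0.npz"));W=world(c);f=c["frame"];ok=c["range_z"]>0
hsv=cv2.cvtColor(f,cv2.COLOR_BGR2HSV)
def box(u0,u1,v0,v1):
    m=np.zeros(ok.shape,bool);m[v0:v1,u0:u1]=1;return m&ok
b=box(225,285,235,300)
def rect(m,name):
    P=W[m];r=cv2.minAreaRect(P[:,:2].astype(np.float32));print(name,m.sum(),np.array(r[0]).round(4),np.array(r[1]).round(4),round(r[2],1),"z",np.median(P[:,2]).round(4))
z=W[...,2]
rect(b&(abs(z-.092)<.006),"lid");rect(b&(z>.143)&(z<.165),"plate top");rect(b&(z>.118)&(z<.14),"handle")
b2=box(165,215,232,280);print("small zs",np.percentile(z[b2],[50,80,95,99]))
rect(b2&(abs(z-.066)<.01),"small lid")
s=box(320,430,140,215)
rect(s&(z>.205)&(z<.225),"stand top edge")
m=s&(z>.03)&(z<.2);P=W[m];print("face pts",len(P), P.min(0).round(3),P.max(0).round(3))
rect(s&(z>.18)&(z<.2),"screw?")
c2=dict(np.load("scene0.npz"));W2=world(c2);print("scene bar", W2[340,[100,280,450]].round(3))
# whats high on the table
for n,bb in dict(b=(225,285,235,300),st=(320,430,140,215),da=(245,275,160,215)).items():
    print(n,z[box(*bb)].max().round(3))
o=np.hstack([cv2.resize(f[225:305,215:295],(400,400),interpolation=cv2.INTER_CUBIC),cv2.resize(f[135:215,330:410],(400,400),interpolation=cv2.INTER_CUBIC)])
cv2.imwrite("pics/crop1.png",o)
E
```

```text
lid 1167 [0.4408 0.0942] [0.0928 0.0803] 78.6 z 0.0933
plate top 59 [0.4782 0.0866] [0.0576 0.004 ] 78.7 z 0.1545
handle 183 [0.4443 0.0925] [0.0581 0.0727] 78.8 z 0.1323
small zs [0.00246127 0.07038066 0.09735524 0.11459528]
small lid 619 [0.4664 0.2394] [0.0602 0.0704] 31.0 z 0.0704
stand top edge 255 [ 0.6463 -0.1714] [0.156  0.0051] 83.6 z 0.2146
face pts 1413 [ 0.551 -0.335  0.03 ] [ 0.734 -0.093  0.2  ]
screw? 250 [ 0.6482 -0.1728] [0.1607 0.0345] 84.6 z 0.1899
scene bar [[ 0.398 -0.49   0.419]
 [ 0.51  -0.503  0.421]
 [ 0.613 -0.512  0.42 ]]
b 0.158
st 0.219
da 0.106
```

View pics/crop1.png

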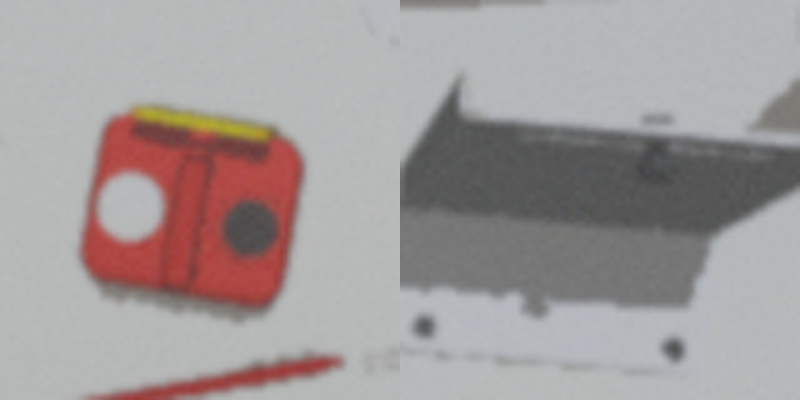

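The left crop shows the large bin: lid 93 × 80 mm at z 0.093, plate top at z 0.154, handle at about (190,220). This is the bin meant, as the other's lid is only 60 × 70 mm. The right crop shows the stand, with its screw at (655,155), which is top pixel (381,166).

```bash
python3 - <<'E'
from h import *
from scipy.spatial.transform import Rotation as R
s=bot.read_state();print({k:np.round(v,3).tolist() for k,v in s.items()})
print(R.from_rotvec(s["tcp_rot"]).as_matrix().round(3))
c=dict(np.load("scene0.npz"));W=world(c);ok=c["range_z"]>0
m=ok.copy();m[:270]=0;m&=(W[...,2]>.3)
P=W[m];print("panel",P.min(0).round(3),P.max(0).round(3), np.percentile(P,[5,95],axis=0).round(3))
c=dict(np.load("top0.npz"));W=world(c);z=W[...,2];ok=c["range_z"]>0
m=np.zeros(ok.shape,bool);m[150:172,335:425]=1;m&=ok&(z>.03)&(z<.175)
P=W[m];P=P[(P[:,0]>.62)&(P[:,0]<.67)]
A=np.c_[P[:,1],P[:,2],np.ones(len(P))]
for _ in range(4):
    q=np.linalg.lstsq(A,P[:,0],rcond=None)[0];r=P[:,0]-A@q;k=abs(r)<max(.003,1.5*np.median(abs(r)));P=P[k];A=A[k]
print("face x=",q.round(4),"n",len(P),"yaw",np.degrees(np.arctan(-q[0])).round(2), "res",r.std().round(4))
m=ok&(abs(W[...,0]-.648)<.03)&(abs(z-.215)<.005)&(W[...,1]<-.07)&(W[...,1]>-.27)
P=W[m].astype(np.float32);print("top ends",P[:,:2][P[:,1].argmin()],P[:,:2][P[:,1].argmax()],cv2.fitLine(P[:,:2],cv2.DIST_HUBER,0,.01,.01).ravel().round(4))
# dark screw pixels
g=c["frame"].max(2);print(g[158:176,370:396]);print((z[160:172,374:390]*1000).astype(int))
E
```

```text
{'clock': 0.8, 'joint_positions': [1.236, 0.434, 0.025, 1.573, -0.012, 1.134, -0.075], 'qvel': [0.001, -0.001, 0.0, -0.001, 0.001, 0.0, -0.001], 'tau': [0.0, -67.021, 1.024, -31.655, 0.015, 0.003, 0.0], 'ee_pos': [0.144, -0.608, 0.231], 'tcp_rot': [3.12, 0.363, 0.0], 'ft_force': [0.921, 0.436, -0.619], 'moment': [0.033, -0.029, 0.022], 'grasp_force': 0.0, 'grip_width': 0.086}
[[ 0.973  0.23   0.   ]
 [ 0.23  -0.973 -0.   ]
 [ 0.     0.    -1.   ]]
panel [ 0.321 -0.565  0.411] [ 0.718 -0.451  0.423] [[ 0.362 -0.551  0.419]
 [ 0.666 -0.46   0.421]]
face x= [0.1111 0.0021 0.6632] n 445 yaw -6.34 res 0.0004
top ends [ 0.63633215 -0.24815899] [ 0.65407234 -0.0951194 ] [ 0.11    0.9939  0.6464 -0.1676]
[[186 187 188 187 187 186 185 181 164 149 147 149 147 147 162 180 185 186
  185 186 186 186 183 184 185 186]
 [182 186 185 187 185 183 184 181 162 152 151 152 148 151 162 180 186 185
  186 185 184 185 185 186 187 185]
 [166 171 169 172 172 172 175 175 173 170 172 173 175 177 181 184 186 186
  186 185 186 186 184 185 186 186]
 [118 120 124 126 130 134 142 143 150 153 154 157 164 169 173 173 1
[... 1673 characters left out ...]
 215 214 215 214 216 216 217]
 [206 207 208 207 206 210 207 212 212 213 210 211 213 212 215 212]
 [199 196 983 198 199 201 199 201 205 201 204 205 204 209 203 207]
 [185 185 185 185 186 193 193 195 196 184 188 194 198 197 199 201]
 [180 177 177 178 180 192 193 195 196 184 186 186 183 186 183 184]
 [170 167 169 170 175 190 192 193 195 174 177 175 181 180 178 181]
 [158 158 159 161 162 191 194 195 192 165 166 169 168 170 171 174]
 [148 149 152 151 195 199 199 197 196 202 195 157 157 160 158 161]
 [139 142 138 191 194 195 197 196 197 199 195 147 983 149 152 154]
 [130 129 130 133 190 194 194 196 197 194 194 138 140 141 142 140]
 [117 118 121 120 120 187 186 184 127 126 125 128 128 131 131 131]]
```

```bash
python3 - <<'E'
from h import *
c=dict(np.load("top0.npz"));W=world(c)
print("shank",W[164:168,379:383].reshape(-1,3).mean(0).round(4),"head",W[168:171,378:385].reshape(-1,3).mean(0).round(4))
E
python3 -m jog '[{"y":0.5},{"y":1},{"y":1}]'
python3 -m jog '[{"x":0.25,"y":0.5},{"x":0.5,"y":1},{"x":0.5,"y":1}]'
python3 -m jog '[{"x":0.3,"y":0.3},{"x":0.6,"y":0.6},{"x":0.9,"y":0.9},{"x":0.9,"y":0.9}]'
```

```text
shank [ 0.6409 -0.1733  0.194 ] head [ 0.6333 -0.1733  0.1965]schema error: expected keys x, y, z, wx, wy, wz, jaw
schema error: expected keys x, y, z, wx, wy, wz, jaw
schema error: expected keys x, y, z, wx, wy, wz, jaw
```

```bash

python3 -m jog '[{"x":0,"y":0.5,"z":0,"wx":0,"wy":0,"wz":0,"jaw":-1},{"x":0,"y":1,"z":0,"wx":0,"wy":0,"wz":0,"jaw":-1},{"x":0,"y":1,"z":0,"wx":0,"wy":0,"wz":0,"jaw":-1}]'
python3 -m jog '[{"x":0.25,"y":0.5,"z":0,"wx":0,"wy":0,"wz":0,"jaw":-1},{"x":0.5,"y":1,"z":0,"wx":0,"wy":0,"wz":0,"jaw":-1},{"x":0.5,"y":1,"z":0,"wx":0,"wy":0,"wz":0,"jaw":-1}]'
python3 -m jog '[{"x":0.3,"y":0.3,"z":0,"wx":0,"wy":0,"wz":0,"jaw":-1},{"x":0.6,"y":0.6,"z":0,"wx":0,"wy":0,"wz":0,"jaw":-1},{"x":0.9,"y":0.9,"z":0,"wx":0,"wy":0,"wz":0,"jaw":-1},{"x":0.9,"y":0.9,"z":0,"wx":0,"wy":0,"wz":0,"jaw":-1}]'
```

```text
clock: 1.18
ee_pos: [0.1434, -0.4835, 0.231]
tcp_rot: [-3.117, -0.366, 0.0]
ft_force: [-0.7, 0.1, 1.9]
grip_width: 0.0852
grasp_force: 0.0
clock: 1.55
ee_pos: [0.2055, -0.3658, 0.2317]
tcp_rot: [3.119, 0.371, 0.001]
ft_force: [0.6, -0.6, -0.0]
grip_width: 0.0852
grasp_force: 0.0
clock: 2.05
ee_pos: [0.3145, -0.2589, 0.2318]
tcp_rot: [3.119, 0.371, 0.003]
ft_force: [-0.5, 0.7, -1.0]
grip_width: 0.0856
grasp_force: 0.0
```

```bash

python3 -m jog '[{"x":0.25,"y":0.45,"z":0,"wx":0,"wy":0,"wz":-0.2,"jaw":-1},{"x":0.5,"y":0.9,"z":0,"wx":0,"wy":0,"wz":-0.4,"jaw":-1},{"x":0.5,"y":1,"z":0,"wx":0,"wy":0,"wz":-0.4,"jaw":-1}]'
python3 -m jog '[{"x":0.25,"y":0.45,"z":0,"wx":0,"wy":0,"wz":-0.23,"jaw":-1},{"x":0.5,"y":0.9,"z":0,"wx":0,"wy":0,"wz":-0.46,"jaw":-1},{"x":0.5,"y":1,"z":0,"wx":0,"wy":0,"wz":-0.46,"jaw":-1}]'
python3 -m jog '[{"x":0,"y":0.45,"z":0,"wx":0,"wy":0,"wz":0,"jaw":-1},{"x":0,"y":0.95,"z":0,"wx":0,"wy":0,"wz":0,"jaw":-1},{"x":0,"y":0.95,"z":0,"wx":0,"wy":0,"wz":0,"jaw":-1},{"x":0,"y":0.95,"z":0,"wx":0,"wy":0,"wz":0,"jaw":-1}]'
python3 - <<'E'
from h import *
from scipy.spatial.transform import Rotation as R
s=bot.read_state();c=eyes.read_camera("wrist");cv2.imwrite("pics/w1.png",c["frame"])
Rt=R.from_rotvec(s["tcp_rot"]).as_matrix();print(s["ee_pos"],Rt.round(3),c["mount"].round(3),c["intrinsics"].round(1))
K=c["intrinsics"];z=c["range_z"];v,u=np.mgrid[:z.shape[0],:z.shape[1]]
dx,dy=u-K[0,2],v-K[1,2];th=np.hypot(dx,dy)/K[0,0];ph=np.arctan2(dy,dx)
P=np.stack([np.tan(th)*np.cos(ph)*z,np.tan(th)*np.sin(ph)*z,z],-1)
M=c["mount"];W=(P@M[:3,:3].T+M[:3,3])@Rt.T+s["ee_pos"]
hsv=cv2.cvtColor(c["frame"],cv2.COLOR_BGR2HSV);red=((hsv[...,0]<10)|(hsv[...,0]>170))&(hsv[...,1]>120)
ok=(z>0)&(th<1.2)&(np.hypot(W[...,0]-.44,W[...,1]-.094)<.07)
m=ok&red&(W[...,2]>.126)&(W[...,2]<.138);r=cv2.minAreaRect(W[m][:,:2].astype(np.float32));print("handle",m.sum(),r,np.median(W[m][:,2]))
m=ok&(abs(W[...,2]-.092)<.006);r=cv2.minAreaRect(W[m][:,:2].astype(np.float32));print("lid",m.sum(),r)
E
```

```text
clock: 2.42
ee_pos: [0.3737, -0.1385, 0.2318]
tcp_rot: [-3.141, -0.053, -0.003]
ft_force: [0.3, 0.0, 0.2]
grip_width: 0.0857
grasp_force: 0.0
clock: 2.8
ee_pos: [0.4336, -0.0185, 0.2316]
tcp_rot: [-3.125, 0.308, -0.002]
ft_force: [0.1, -1.8, -0.0]
grip_width: 0.0856
grasp_force: 0.0
clock: 3.3
ee_pos: [0.4318, 0.0915, 0.2311]
tcp_rot: [3.125, -0.312, -0.001]
ft_force: [-0.2, -1.3, -0.3]
grip_width: 0.0857
grasp_force: 0.0
[0.43182354 0.09151808 0.23107431] [[ 0.98  -0.198 -0.001]
 [-0.198 -0.98  -0.001]
 [-0.     0.001 -1.   ]] [[-0.001 -0.947 -0.322  0.083]
 [ 1.    -0.001 -0.001  0.001]
 [ 0.    -0.322  0.947 -0.143]
 [ 0.     0.     0.     1.   ]] [[325.2   0.  274.6]
 [  0.  325.2 209.3]
 [  0.    0.    1. ]]
handle 1131 ((0.43869203329086304, 0.09399530291557312), (0.013356516137719154, 0.054136402904987335), 78.64655303955078) 0.13207609966749514
lid 6000 ((0.4422343671321869, 0.09260250627994537), (0.0930747464299202, 0.08088411390781403), 79.13412475585938)
```

View pics/w1.png

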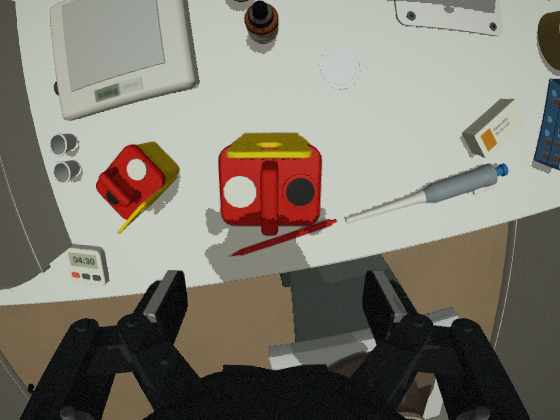

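The picture shows the large bin's handle at (269,200) right below the open fingers and aligned with them, and the small bin at (135,185), clear of them. I descend to grip.

```bash

python3 -m jog '[{"x":0.04,"y":0.02,"z":-0.4,"wx":0,"wy":0,"wz":0,"jaw":-1},{"x":0.05,"y":0.025,"z":-0.8,"wx":0,"wy":0,"wz":0,"jaw":-1},{"x":0.05,"y":0.025,"z":-1,"wx":0,"wy":0,"wz":0,"jaw":-1},{"x":0.05,"y":0.025,"z":-1,"wx":0,"wy":0,"wz":0,"jaw":-1}]'
python3 -m jog '[{"x":0,"y":0,"z":-0.04,"wx":0,"wy":0,"wz":0,"jaw":-1},{"x":0,"y":0,"z":-0.04,"wx":0,"wy":0,"wz":0,"jaw":1},{"x":0,"y":0,"z":-0.04,"wx":0,"wy":0,"wz":0,"jaw":1},{"x":0,"y":0,"z":-0.04,"wx":0,"wy":0,"wz":0,"jaw":1},{"x":0,"y":0,"z":-0.04,"wx":0,"wy":0,"wz":0,"jaw":1},{"x":0,"y":0,"z":-0.04,"wx":0,"wy":0,"wz":0,"jaw":1},{"x":0,"y":0,"z":-0.04,"wx":0,"wy":0,"wz":0,"jaw":1},{"x":0,"y":0,"z":-0.04,"wx":0,"wy":0,"wz":0,"jaw":1}]'
```

```text
clock: 3.85
ee_pos: [0.4366, 0.0942, 0.1099]
tcp_rot: [3.124, -0.314, -0.006]
ft_force: [-0.3, 0.3, 0.0]
grip_width: 0.0854
grasp_force: 0.0
clock: 4.85
ee_pos: [0.4376, 0.0964, 0.1067]
tcp_rot: [3.126, -0.311, 0.0]
ft_force: [-0.4, -2.5, 5.9]
grip_width: 0.0128
grasp_force: 58.8
```

```bash

python3 -m jog '[{"x":0,"y":0,"z":0.2,"wx":0,"wy":0,"wz":0,"jaw":1},{"x":0,"y":0,"z":0.45,"wx":0,"wy":0,"wz":0,"jaw":1},{"x":0,"y":0,"z":0.66,"wx":0,"wy":0,"wz":0,"jaw":1},{"x":0,"y":0,"z":0.66,"wx":0,"wy":0,"wz":0,"jaw":1}]'
python3 -m jog '[{"x":0,"y":-0.2,"z":0,"wx":0,"wy":0,"wz":0,"jaw":1},{"x":0,"y":-0.5,"z":0,"wx":0,"wy":0,"wz":0.08,"jaw":1},{"x":0,"y":-0.8,"z":0,"wx":0,"wy":0,"wz":0.17,"jaw":1},{"x":0,"y":-1,"z":0,"wx":0,"wy":0,"wz":0.17,"jaw":1}]'
python3 -m jog '[{"x":0.1,"y":-0.3,"z":0,"wx":0,"wy":0,"wz":0,"jaw":1},{"x":0.25,"y":-0.6,"z":0,"wx":0,"wy":0,"wz":0,"jaw":1},{"x":0.5,"y":-0.9,"z":0,"wx":0,"wy":0,"wz":0,"jaw":1},{"x":0.65,"y":-1,"z":0,"wx":0,"wy":0,"wz":0,"jaw":1},{"x":0.75,"y":-1.0,"z":0,"wx":0,"wy":0,"wz":0,"jaw":1}]'
python3 -m jog '[{"x":0,"y":-0.1,"z":0,"wx":0,"wy":0,"wz":0,"jaw":1},{"x":0,"y":-0.15,"z":0,"wx":0,"wy":0,"wz":0,"jaw":1},{"x":0,"y":-0.15,"z":0,"wx":0,"wy":0,"wz":0,"jaw":1},{"x":0,"y":-0.15,"z":0,"wx":0,"wy":0,"wz":0,"jaw":1}]'
cat >> h.py <<'E'
from scipy.spatial.transform import Rotation as R
def wrist():
    s=bot.read_state();c=eyes.read_camera("wrist");Rt=R.from_rotvec(s["tcp_rot"]).as_matrix()
    K=c["intrinsics"];z=c["range_z"];v,u=np.mgrid[:z.shape[0],:z.shape[1]]
    dx,dy=u-K[0,2],v-K[1,2];th=np.hypot(dx,dy)/K[0,0];ph=np.arctan2(dy,dx)
    P=np.stack([np.tan(th)*np.cos(ph)*z,np.tan(th)*np.sin(ph)*z,z],-1)
    M=c["mount"];return s,c,Rt,(P@M[:3,:3].T+M[:3,3])@Rt.T+s["ee_pos"]
E
python3 - <<'E'
from h import *
s,c,Rt,W=wrist();np.savez("w2.npz",W=W,f=c["frame"],z=c["range_z"]);cv2.imwrite("pics/w2.png",c["frame"])
print(s["ee_pos"],Rt.round(4).tolist())
E
```

```text
clock: 5.35
ee_pos: [0.4385, 0.0972, 0.187]
tcp_rot: [-3.125, 0.311, -0.004]
ft_force: [0.7, 0.4, -2.2]
grip_width: 0.013
grasp_force: 59.0
clock: 5.85
ee_pos: [0.4366, -0.025, 0.1844]
tcp_rot: [3.136, -0.179, -0.003]
ft_force: [0.4, 0.4, -2.2]
grip_width: 0.0129
grasp_force: 59.0
clock: 6.48
ee_pos: [0.5274, -0.1441, 0.1841]
tcp_rot: [-3.136, 0.181, 0.003]
ft_force: [0.5, 0.6, -1.5]
grip_width: 0.0128
grasp_force: 59.0
clock: 6.98
ee_pos: [0.5272, -0.161, 0.1859]
tcp_rot: [3.137, -0.178, 0.0]
ft_force: [-0.2, 0.5, -2.2]
grip_width: 0.0128
grasp_force: 59.0
[ 0.52723393 -0.16098833  0.18590061] [[0.9936, -0.1129, 0.0], [-0.1129, -0.9936, -0.0], [0.0001, 0.0, -1.0]]
```

View pics/w2.png

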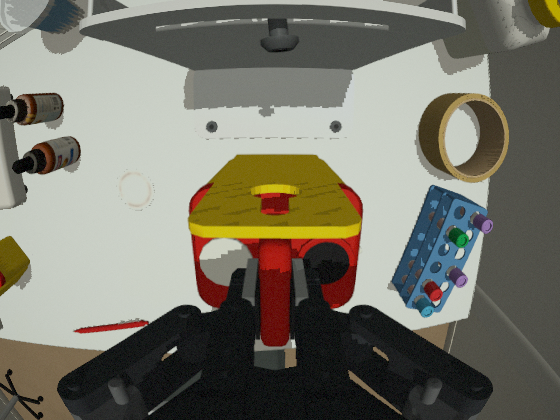

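The bin is held level. The keyhole shows at (275,190–215), the screw head at (279,42), and the stand is square ahead. Next I measure the keyhole against the screw in this one picture.

```bash
cat > m.py <<'E'
from h import *
def measure(s,W,f,z,Rt):
    T=(W-s)@Rt   # tool coords: x fwd, y right, z down
    T=T*[1,-1,-1] # x fwd, y left, z up (above TCP)
    hsv=cv2.cvtColor(f,cv2.COLOR_BGR2HSV);h,S,V=cv2.split(hsv)
    y=(h>18)&(h<38)&(S>120)&(V>60)&(z>0)&(T[...,0]<.07)&(abs(T[...,1])<.05)&(T[...,0]>.03)
    P=T[y];P=P[P[:,2]>-.06]
    top=P[P[:,2]>.042];print("plate top y range",np.percentile(P[:,1],[.5,99.5]).round(4),"zmax",np.percentile(P[:,2],99).round(4))
    rear=P[P[:,2]<.042];A=np.c_[rear[:,1],rear[:,2],np.ones(len(rear))]
    for _ in range(5):
        q=np.linalg.lstsq(A,rear[:,0],rcond=None)[0];r=rear[:,0]-A@q;k=abs(r)<max(.0015,2*np.median(abs(r)));rear=rear[k];A=A[k]
    print("rear face x = %.4f*y + %.4f*z + %.4f"%tuple(q),len(rear))
    lo=rear[rear[:,2]<-.005];print("rear y range by band",[(b,np.percentile(rear[abs(rear[:,2]-b)<.006][:,1],[1,99]).round(4).tolist()) for b in(-.03,0.,.03) if (abs(rear[:,2]-b)<.006).sum()>20])
    g=(S<60)&(z>0)&(T[...,0]>.08)&(T[...,0]<.16)&(abs(T[...,1])<.07)&(T[...,2]<.022)&(T[...,2]>-.13);Q=T[g];A=np.c_[Q[:,1],Q[:,2],np.ones(len(Q))]
    for _ in range(12):
        p=np.linalg.lstsq(A,Q[:,0],rcond=None)[0];r=Q[:,0]-A@p;k=abs(r)<max(.002,1.5*np.median(abs(r)));Q=Q[k];A=A[k]
    print("stand x = %.4f*y + %.4f*z + %.4f"%tuple(p),len(Q))
    d=T[...,0]-(p[0]*T[...,1]+p[1]*T[...,2]+p[2])
    sc=(z>0)&(d<-.003)&(d>-.018)&(abs(T[...,1])<.06)&(T[...,2]>-.04)&(T[...,2]<.04)
    n,lab,st,ce=cv2.connectedComponentsWithStats(sc.astype(np.uint8));i=1+st[1:,4].argmax();X=T[lab==i];D=d[lab==i]
    print("screw px",ce[i],st[i],"head y",np.percentile(X[D<-.008][:,1],[1,50,99]).round(4),"all z",np.percentile(X[:,2],[1,99]).round(4),"d",np.percentile(D,[1,99]).round(4))
    sh=X[(D>-.007)];print("shank y",np.percentile(sh[:,1],[2,50,98]).round(4) if len(sh) else None)
    return T
E
python3 - <<'E'
from m import *
d=np.load("w2.npz")
Rt=np.array([[0.9936,-0.1129,0],[-0.1129,-0.9936,0],[0,0,-1.]])
T=measure(np.array([.52723,-.16099,.1859]),d["W"],d["f"],d["z"],Rt)
print("keyhole px: T at row 200/212 cols 250-300 step5");
f=d["f"]
for r in (190,200,206,212):
    print(r,[(c,T[r,c].round(3).tolist(),f[r,c].tolist()) for c in (252,258,262,288,292,298)])
E
```

```text
plate top y range [-0.0358  0.0325] zmax 0.049
rear face x = 0.0006*y + -0.0009*z + 0.0452 6738
rear y range by band [(-0.03, [-0.0307, 0.0276]), (0.0, [-0.0305, 0.0282]), (0.03, [-0.0302, 0.0285])]
stand x = -0.0013*y + 0.0003*z + 0.1189 11791
screw px [279.16620879  39.59203297] [260  25  39  27 728] head y [-0.0102 -0.0028  0.0045] all z [0.0034 0.0133] d [-0.0136 -0.0032]
shank y [-0.0065 -0.0024  0.0013]
keyhole px: T at row 200/212 cols 250-300 step5
190 [(252, [0.044, 0.009, 0.001], [16, 145, 166]), (258, [0.043, 0.007, -0.004], [1, 167, 189]), (262, [0.043, 0.005, -0.004], [17, 190, 205]), (288, [0.042, -0.007, -0.006], [9, 187, 204]), (292, [0.043, -0.009, -0.002], [13, 162, 185]), (298, [0.044, -0.012, 0.0], [21, 138, 157])]
200 [(252, [0.045, 0.008, 0.02], [5, 105, 123]), (258, [0.045, 0.006, 0.02], [6, 106, 124]), (262, [0.035, 0.005, -0.014], [13, 26, 108]), (288, [0.035, -0.008, -0.014], [0, 32, 98]), (292, [0.045, -0.008, 0.02], [5, 106, 125]), (298, [0.045, -0.01, 0.02], [11, 105, 125])]
206 [(252, [0.045, 0.007, 0.028], [5, 106, 125]), (258, [0.045, 0.005, 0.028], [12, 108, 125]), (262, [0.032, 0.005, -0.013], [9, 25, 104]), (288, [0.031, -0.008, -0.014], [14, 47, 98]), (292, [0.045, -0.007, 0.027], [7, 106, 126]), (298, [0.045, -0.01, 0.027], [18, 106, 123])]
212 [(252, [0.045, 0.007, 0.034], [21, 110, 128]), (258, [0.045, 0.005, 0.034], [15, 107, 125]), (262, [0.028, 0.006, -0.014], [28, 50, 173]), (288, [0.029, -0.008, -0.013], [14, 68, 140]), (292, [0.045, -0.007, 0.034], [7, 105, 123]), (298, [0.045, -0.009, 0.034], [8, 106, 125])]
```

```bash

python3 -m jog '[{"x":0.1,"y":-0.02,"z":-0.01,"wx":0,"wy":0,"wz":0,"jaw":1},{"x":0.25,"y":-0.04,"z":-0.012,"wx":0,"wy":0,"wz":0,"jaw":1},{"x":0.37,"y":-0.055,"z":-0.012,"wx":0,"wy":0,"wz":0,"jaw":1},{"x":0.41,"y":-0.06,"z":-0.012,"wx":0,"wy":0,"wz":0,"jaw":1},{"x":0.41,"y":-0.06,"z":-0.012,"wx":0,"wy":0,"wz":0,"jaw":1},{"x":0.41,"y":-0.06,"z":-0.012,"wx":0,"wy":0,"wz":0,"jaw":1}]'
python3 - <<'E'
from m import *
s,c,Rt,W=wrist();print(s["ee_pos"]);cv2.imwrite("pics/w3.png",c["frame"])
measure(s["ee_pos"],W,c["frame"],c["range_z"],Rt)
E
```

```text
clock: 7.78
ee_pos: [0.5763, -0.1685, 0.1842]
tcp_rot: [3.136, -0.178, -0.001]
ft_force: [0.3, -0.7, -1.6]
grip_width: 0.0129
grasp_force: 59.0
[ 0.57628177 -0.16845503  0.18421028]
plate top y range [-0.036   0.0328] zmax 0.0491
rear face x = 0.0008*y + -0.0009*z + 0.0452 6598
rear y range by band [(-0.03, [-0.0307, 0.0279]), (0.0, [-0.0304, 0.0282]), (0.03, [-0.0302, 0.0285])]
stand x = -0.0504*y + -0.0410*z + 0.0810 82
screw px [272.28226992 134.05865922] [ 111  116  324   38 6802] head y [-0.0591 -0.0265  0.0365] all z [-0.0344  0.0327] d [-0.0165 -0.0037]
shank y [-0.0062  0.0302  0.0588]
```

View pics/w3.png

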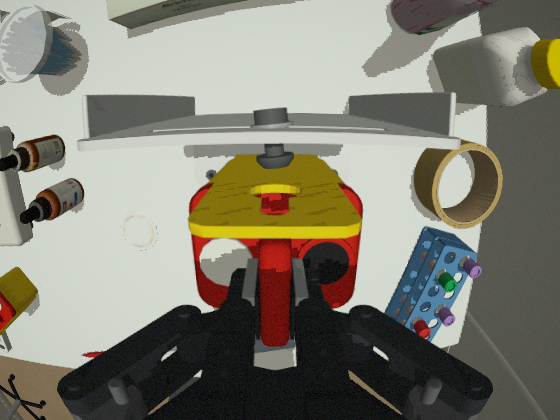

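The screw head at (275,160) is in line with the keyhole slot at (275,195), and heights agree within about 1 mm. I push on over the head.

```bash

python3 -m jog '[{"x":0.06,"y":-0.007,"z":0,"wx":0,"wy":0,"wz":0,"jaw":1},{"x":0.12,"y":-0.013,"z":0,"wx":0,"wy":0,"wz":0,"jaw":1},{"x":0.18,"y":-0.02,"z":0,"wx":0,"wy":0,"wz":0,"jaw":1},{"x":0.18,"y":-0.02,"z":0,"wx":0,"wy":0,"wz":0,"jaw":1},{"x":0.18,"y":-0.02,"z":0,"wx":0,"wy":0,"wz":0,"jaw":1}]'
python3 - <<'E'
from m import *
s,c,Rt,W=wrist();print(s["ee_pos"],s["ft_force"]);cv2.imwrite("pics/w4.png",cv2.resize(c["frame"][120:260,180:380],(800,560)))
measure(s["ee_pos"],W,c["frame"],c["range_z"],Rt)
E
```

```text
clock: 8.45
ee_pos: [0.5983, -0.1708, 0.1841]
tcp_rot: [-3.137, 0.178, 0.001]
ft_force: [-0.5, -0.7, -2.9]
grip_width: 0.0128
grasp_force: 59.0
[ 0.59825444 -0.17083861  0.18412862] [-0.4682481  -0.73843099 -2.9435083 ]
plate top y range [-0.0301  0.0283] zmax 0.0492
rear face x = 0.0012*y + 0.0019*z + 0.0451 2213
rear y range by band [(0.03, [-0.0301, 0.0285])]
stand x = 0.0000*y + 0.0000*z + 0.0000 0
screw px [274.5938914  322.97511312] [255 306  40  34 884] head y [-0.0087 -0.0011  0.0069] all z [0.023  0.0386] d [-0.0178 -0.0031]
shank y [-0.0089 -0.0009  0.0071]
  return _methods._mean(a, axis=axis, dtype=dtype,
  ret = ret.dtype.type(ret / rcount)
```

View pics/w4.png

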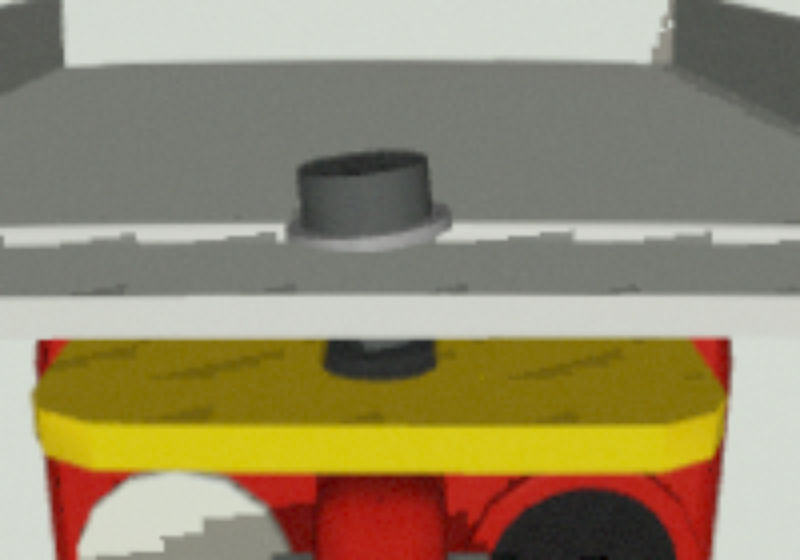

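The plate now lies behind the stand's top edge. The dark screw head shows through the slot at crop (380,355), so it has passed through, with no contact force. I lower in two steps.

```bash

python3 -m jog '[{"x":0,"y":0,"z":-0.03,"wx":0,"wy":0,"wz":0,"jaw":1},{"x":0,"y":0,"z":-0.06,"wx":0,"wy":0,"wz":0,"jaw":1},{"x":0,"y":0,"z":-0.09,"wx":0,"wy":0,"wz":0,"jaw":1},{"x":0,"y":0,"z":-0.12,"wx":0,"wy":0,"wz":0,"jaw":1},{"x":0,"y":0,"z":-0.12,"wx":0,"wy":0,"wz":0,"jaw":1},{"x":0,"y":0,"z":-0.12,"wx":0,"wy":0,"wz":0,"jaw":1}]'
```

```text
clock: 9.25
ee_pos: [0.5984, -0.1709, 0.1699]
tcp_rot: [3.137, -0.178, 0.0]
ft_force: [-0.2, 0.2, -2.1]
grip_width: 0.0132
grasp_force: 59.0
```

```bash

python3 -m jog '[{"x":0,"y":0,"z":-0.03,"wx":0,"wy":0,"wz":0,"jaw":1},{"x":0,"y":0,"z":-0.06,"wx":0,"wy":0,"wz":0,"jaw":1},{"x":0,"y":0,"z":-0.09,"wx":0,"wy":0,"wz":0,"jaw":1},{"x":0,"y":0,"z":-0.105,"wx":0,"wy":0,"wz":0,"jaw":1},{"x":0,"y":0,"z":-0.105,"wx":0,"wy":0,"wz":0,"jaw":1},{"x":0,"y":0,"z":-0.105,"wx":0,"wy":0,"wz":0,"jaw":1}]'
python3 - <<'E'
from m import *
s,c,Rt,W=wrist();print(s["ee_pos"],s["ft_force"]);cv2.imwrite("pics/w5.png",cv2.resize(c["frame"][100:310,140:420],(800,600)))
E
```

```text
clock: 10.0
ee_pos: [0.5984, -0.1709, 0.1574]
tcp_rot: [3.137, -0.178, 0.0]
ft_force: [0.0, 0.8, -1.5]
grip_width: 0.0131
grasp_force: 59.1
[ 0.59841692 -0.17089592  0.15736213] [ 0.02937342  0.84863171 -1.5443771 ]
```

View pics/w5.png

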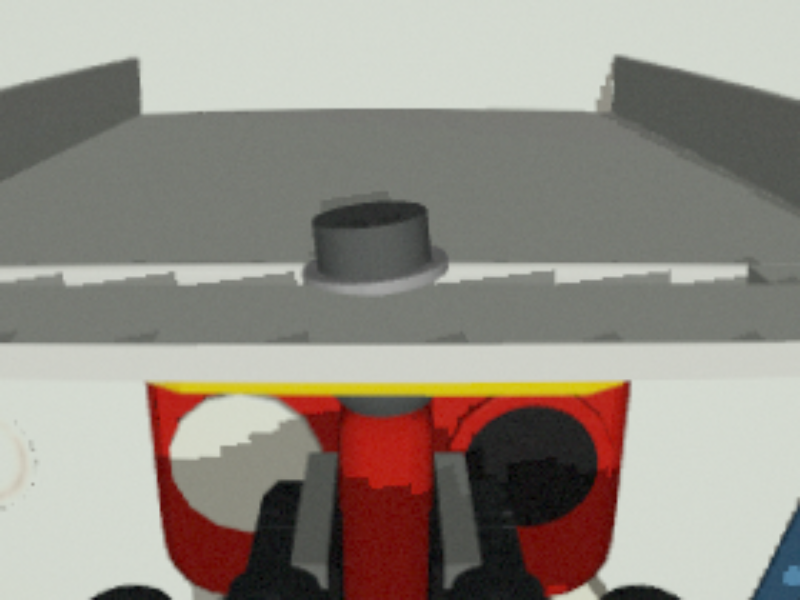

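The screw head at crop (385,405) is now in front of the plate, so the bin is captured. I lower to contact and press it gently flat.

```bash

python3 -m jog '[{"x":0.006,"y":0,"z":-0.008,"wx":0,"wy":0,"wz":0,"jaw":1},{"x":0.012,"y":-0.001,"z":-0.016,"wx":0,"wy":0,"wz":0,"jaw":1},{"x":0.012,"y":-0.001,"z":-0.016,"wx":0,"wy":0,"wz":0,"jaw":1},{"x":0.012,"y":-0.001,"z":-0.016,"wx":0,"wy":0,"wz":0,"jaw":1}]'
```

```text
clock: 10.55
ee_pos: [0.5993, -0.171, 0.1563]
tcp_rot: [3.136, -0.178, -0.001]
ft_force: [-7.4, 0.8, 8.7]
grip_width: 0.0125
grasp_force: 60.5
```

Contact is felt both ways (x −7 N, z +9 N) at TCP z 0.156, which is the seat height expected. I release and retreat upwards.

```bash

python3 -m jog '[{"x":0,"y":0,"z":0,"wx":0,"wy":0,"wz":0,"jaw":0.3},{"x":0,"y":0,"z":0,"wx":0,"wy":0,"wz":0,"jaw":0},{"x":0,"y":0,"z":0,"wx":0,"wy":0,"wz":0,"jaw":0},{"x":0,"y":0,"z":0,"wx":0,"wy":0,"wz":0,"jaw":0},{"x":0,"y":0,"z":0,"wx":0,"wy":0,"wz":0,"jaw":0},{"x":0,"y":0,"z":0,"wx":0,"wy":0,"wz":0,"jaw":0}]'
python3 -m jog '[{"x":-0.01,"y":0,"z":0.15,"wx":0,"wy":0,"wz":0,"jaw":0},{"x":-0.03,"y":0,"z":0.4,"wx":0,"wy":0,"wz":0,"jaw":0},{"x":-0.05,"y":0,"z":0.7,"wx":0,"wy":0,"wz":0,"jaw":0},{"x":-0.05,"y":0,"z":1,"wx":0,"wy":0,"wz":0,"jaw":0},{"x":-0.05,"y":0,"z":1,"wx":0,"wy":0,"wz":0,"jaw":0}]'
python3 -m jog '[{"x":-0.4,"y":0,"z":0,"wx":0,"wy":0,"wz":0,"jaw":0},{"x":-0.8,"y":0,"z":0,"wx":0,"wy":0,"wz":0,"jaw":0},{"x":-1,"y":0,"z":0,"wx":0,"wy":0,"wz":0,"jaw":0},{"x":-1,"y":0,"z":0,"wx":0,"wy":0,"wz":0,"jaw":0}]'
python3 - <<'E'
from m import *
s,c,Rt,W=wrist();cv2.imwrite("pics/w6.png",c["frame"])
t=eyes.read_camera("top");z=t["range_z"];Wt=world(t);cv2.imwrite("pics/t6.png",t["frame"])
for n,A,zz in(("wrist",W,c["range_z"]),("top",Wt,z)):
    m=(zz>0)&(abs(A[...,0]-.61)<.055)&(abs(A[...,1]+.168)<.07);Z=A[...,2]
    for l,k in(("lid",abs(Z-.1425)<.006),("plate top",abs(Z-.2045)<.003),("handle",abs(Z-.1825)<.004)):
        P=A[m&k]
        if len(P)>10: print(n,l,len(P),np.median(P,0).round(4),cv2.minAreaRect(P[:,:2].astype(np.float32)))
    P=A[m&(abs(Z-.1425)<.008)];print("lid tilt",np.linalg.lstsq(np.c_[P[:,:2],np.ones(len(P))],P[:,2],rcond=None)[0].round(3))
for l in("dropper_a","slide_box"):
    print(l,[np.round(d["centre"],3).tolist() for d in search_frame("top",l)])
E
```

```text
clock: 11.3
ee_pos: [0.5998, -0.171, 0.1554]
tcp_rot: [-3.137, 0.178, 0.0]
ft_force: [0.3, 0.8, 0.1]
grip_width: 0.0429
grasp_force: 0.0
clock: 11.92
ee_pos: [0.5955, -0.171, 0.2801]
tcp_rot: [3.135, -0.178, 0.011]
ft_force: [0.5, 1.4, 0.4]
grip_width: 0.0425
grasp_force: 0.0
clock: 12.42
ee_pos: [0.4722, -0.1714, 0.2759]
tcp_rot: [3.135, -0.18, -0.0]
ft_force: [0.6, 0.4, 1.0]
grip_width: 0.0427
grasp_force: 0.0
wrist lid 8256 [ 0.6033 -0.1795  0.1432] ((0.6065495610237122, -0.16356050968170166), (0.14046470820903778, 0.08132326602935791), 83.6745376586914)
wrist handle 1375 [ 0.599  -0.1721  0.1823] ((0.602461040019989, -0.17215657234191895), (0.013813292607665062, 0.06064629182219505), 83.44850158691406)
lid tilt [ 0.006 -0.012  0.138]
top lid 1316 [ 0.6029 -0.1629  0.1436] ((0.605071485042572, -0.16335001587867737), (0.13641011714935303, 0.08124811202287674), 83.81682586669922)
top plate top 101 [ 0.6418 -0.1715  0.2047] ((0.642747700214386, -0.16629135608673096), (0.1325836181640625, 0.005915402434766293), 83.5709457397461)
top handle 248 [ 0.6091 -0.1691  0.1825] ((0.6101970672607422, -0.16325950622558594), (0.13910718262195587, 0.07463180273771286), 83.34913635253906)
lid tilt [ 0.006 -0.015  0.137]
dropper_a [[0.647, 0.084, 0.061]]
slide_box [[0.44, -0.187, 0.03]]
```

View pics/w6.png

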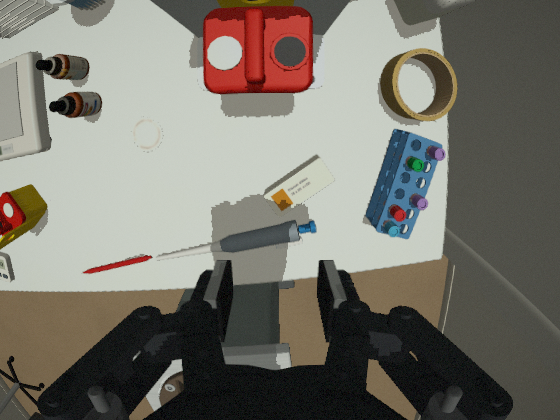

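The bin hangs level against the stand at the right height, with its handle at (254,45) in the picture. The lid is at z 0.143 (0.1425 expected) with under 1° of tilt. The droppers and the slide box (300,180) are standing undisturbed, and the arm is clear.

```bash
python3 -c "
from station import bot
print(bot.close_job())"
```

```text
the job is handed in; nothing more can be done
None
```

The sharps bin hangs fully home on the stand's screw, upright and flat, with the gripper clear and the droppers and slide box untouched; the job was handed in at about 12.5 s of the 35 s allowed.

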